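# Lock the egg cooker's lid and switch it on

### The arm

A 6-joint arm with a two-finger parallel gripper is mounted at the origin on the work surface. World frame = base frame: x ahead of the robot, y to its left, z up, the work surface at z = 0. Lengths are in m, angles in degrees, forces in N, time in s.
With the tool pointing down it reaches from about 0.325 to 0.85 m from the base axis. Payload 15.5 kg.
Tool frame: the origin (TCP) lies at the very end of the fingers, on their centre line; the grasp point (between the pads) lies arm.grip_depth behind it (arm.grip_depth is the distance from the TCP to the grasp point, in m); z points along the fingers, y is the direction in which the jaws open and shut (so a half turn about z gives the same grasp; the last joint's range is limited). The gripper opens to 91 mm and grips with 3 to 60 N. Pads are 32 mm wide; open, the fingers measure 118 mm over their backs; the gripper's body (76 mm by 178 mm) begins 60 mm behind the grasp point.
Start: joints at [-72.049, 28.281, 77.091, -0, 74.628, -5.472], TCP at [0.248, -0.573, 0.214] pointing down, gripper open.
Joint ranges: [-166.48, 166.48], [-47.26, 123.95], [12.59, 153.08], [-70.14, 250.14], [6.76, 159.57], [-176.63, 176.63]. Speed limits (degrees/s): [108.29, 108.29, 147.25, 172.46, 172.46, 172.46].

### API

Orientations are given as a 3x3 rotation matrix whose columns are the frame's x, y, z axes.
In Python, from rig import arm gives the robot as it stands. Calls block until the motion is done:
- arm.move_to(position, orientation): joint-space move of the TCP to a pose.
- arm.move_l(position, orientation=None, feed=0.15): straight line of the TCP; orientation=None keeps the orientation; feed is the mean speed in m/s.
- arm.move_joints(angles): joint-space move.
- arm.grip(opening): finger opening in m; the grip force is fixed at half the most; returns when the fingers have stopped.
- arm.sleep(seconds).
- arm.solve_ik(position, orientation): joint angles nearest the present ones, or None.
- arm.snapshot(name): name is "scene" or "top" or "wrist"; returns the picture (420x560x3 uint8, red, green, blue); there is no depth.
- arm.get_calibration(name): a dict with "intrinsics" (3x3 intrinsics, pixels), "k1" (the pictures are not rectified: a ray, as slopes to the right and down, at radius r is drawn at 1 + k1 r^2 times it, then the intrinsics apply), "cam_to_world" (4x4, takes a point from camera to world coordinates). Camera axes: x right, y down, z forward; pixel columns grow to the right and rows downward; lengths in m; the calibration is good to about 2 mm. A picture is of the moment at which its call begins: read the wrist's pose just before it. get_calibration takes no time and is no camera call; for the wrist camera it gives the pose at the moment of the call.
A pose or a line that the arm cannot do raises arm.Unreachable and nothing moves.
- arm.sign_off(): hands the job in, once; it reports no verdict.
Readings, each from a call of its own:
- arm.current_t(): time.
- arm.current_joint_positions(): joint angles.
- arm.current_dq(): joint speeds.
- arm.current_tau(): joint torques, N m.
- arm.current_ee_pos(): TCP position.
- arm.current_tool_rot(): TCP orientation.
- arm.current_force(): force on the tool from outside, world axes, zero at the start.
- arm.current_torque(): the same for the moment, N m.
- arm.current_width(): finger opening in m.
Only numpy, scipy, OpenCV 4.12 (cv2) and the standard library are available. Lean on these libraries where they do the work, as an engineer would, in place of code of your own. Each camera call takes 0.05 s, during which the arm holds its last target.

### The job

Get the egg cooker going: push its orange lid-lock slide all the way along its slot against the spring and let it go, so that it springs back and catches on the stop pin half-way; only then push the blue toggle fully over to its other side to switch the cooker on. Just push with the fingertips: do not pinch the slide or the toggle, and leave the cups, jar and other tableware standing where they are.

Things in the scene. Friction and masses are not known exactly. Their poses are not given: they have to be found in the camera images.
- cooker: white egg cooker fixed on a 40 mm high shelf; base 270 (x) by 280 (y) by 60 mm high; origin: centre of its underside; x points away from the control side, y along the slot. Its flat deck is 60 mm above the origin. Clear dome, 170 mm in diameter, centred at x +45, y 0, rising to 137 mm above the origin. Slide and toggle stand in a row on the deck at x -95 mm.
- lid_slide (a joint): orange lid-lock slide, moves along the cooker's +y; in m: 0 home (start), 0.060 end. A spring pushes it home (2 N at 0, 5 N at the end, plus 15 N s/m damping). Past about 0.035 (after a bump of some 2 N) its tooth has passed the stop pin; let go, it returns by itself only to 0.030 and stays latched there. Beyond 0.050 counts as all the way.
- slide_push (a point): centre of the slide knob's -y face, the face to push, 16 mm above the deck; at home it lies at x -95, y -83, z +76 mm in the cooker's frame; it moves with the slide. The knob is 34 (x) by 16 (y) mm; its top is 29 mm above the deck, 1 mm gap below. Fingers pressing at once on its -y and +y halves count as a pinch.
- stop_pin_tip (a point): end of the steel stop pin, 6 mm thick, 7 mm above the deck, pointing to -x out of a dark block 22 (x) by 24 (y) mm, 14 mm high, which starts 11 mm behind it in +x; gives way to +x as the slide's tooth passes.
- toggle (a joint): blue toggle, a flat bat 26 mm wide (x), 12 mm thick, 36 mm long, hinged along x at x -95, y +85, z +62 mm in the cooker's frame; in rad: 0 off, leaning 0.45 rad to -y; 0.90 on, leaning 0.45 rad to +y. It starts at or near off and stays where it is left; pushing it takes 2 to 4 N at half its length.
- toggle_tip (a point): middle of the free end of the toggle, 36 mm from its hinge; it moves with the toggle. Fingers pressing at once on the -y and +y halves of the bat count as a pinch.
- glass_cup: loose green glass cup, 70 mm in diameter, 85 mm high, origin at the centre of its underside; on the shelf beside the cooker; to be left alone.
- cork_jar: loose amber jar with a cork lid, 76 mm in diameter, 100 mm high, origin at the centre of its underside; on the shelf beside the cooker; to be left alone.
- egg_cup: loose blue ceramic egg cup, 52 mm in diameter, 60 mm high, origin at the centre of its underside; on the shelf beside the cooker; to be left alone.
- salt_shaker: loose white salt shaker, 48 mm in diameter, 84 mm high, origin at the centre of its underside; on the shelf beside the cooker; to be left alone.
- mug: loose blue mug, 80 mm in diameter, 90 mm high, origin at the centre of its underside; on the table to the left; to be left alone.
- bowl: loose wooden bowl, 120 mm in diameter, 50 mm high, origin at the centre of its underside; on the table to the right; to be left alone.

How it is judged:
By the outcome, as a careful person would: the job done as asked, in the order asked, and still so for the second after the job is handed in, with the robot touching nothing.
It also fails if it takes over 48 s, if anything falls off the work surface, if the arm or the gripper's body presses on something with over 40 N, if the wrist force passes 120 N, or if a joint passes its speed limit or range.

## Working session

There is one attempt and no reset: what is moved stays moved. The work goes in short steps, each a Python script; the robot and the scene stay as the last script left them, time stands still between calls to the robot, and variables do not carry over. Pictures are saved under pics/ and viewed, and the job is handed in when it is done.

```bash
mkdir -p pics; ls; python3 - <<'E'
from rig import arm
import cv2
for n in ["scene","top","wrist"]:
    c=arm.get_calibration(n); im=arm.snapshot(n)
    cv2.imwrite(f"pics/{n}0.png",im[:,:,::-1])
    print(n,c)
print(arm.current_t(),arm.grip_depth,arm.current_tool_rot(),arm.current_width())
E
```

```text
pics
scene {'intrinsics': array([[463.85710825,   0.        , 281.06927824],
       [  0.        , 463.85710825, 209.69318413],
       [  0.        ,   0.        ,   1.        ]]), 'k1': -0.11174702049179566, 'cam_to_world': array([[-0.72678262,  0.41612143, -0.54647048,  1.42019101],
       [ 0.68685124,  0.43481011, -0.58238779,  0.90682177],
       [-0.00473315, -0.79861325, -0.60182595,  1.03773937],
       [ 0.        ,  0.        ,  0.        ,  1.        ]])}
top {'intrinsics': array([[513.01418208,   0.        , 274.7496558 ],
       [  0.        , 513.01418208, 200.25519431],
       [  0.        ,   0.        ,   1.        ]]), 'k1': -0.11135575528497002, 'cam_to_world': array([[ 1.06803955e-02, -9.82323660e-01,  1.86885410e-01,
         2.91552999e-01],
       [-9.99942949e-01, -1.04606772e-02,  2.16183554e-03,
         3.65047646e-03],
       [-1.68674258e-04, -1.86897837e-01, -9.82379341e-01,
         1.66110628e+00],
       [ 0.00000000e+00,  0.00000000e+00,  0.00000000e+00,
         1.00000000e+00]])}
wrist {'intrinsics': array([[327.99532471,   0.        , 280.57213412],
       [  0.        , 327.99532471, 214.49283191],
       [  0.        ,   0.        ,   1.        ]]), 'k1': -0.04793406408869764, 'cam_to_world': array([[ 3.95858544e-01, -8.89001319e-01, -2.30157922e-01,
         3.12471205e-01],
       [-9.18311268e-01, -3.83402166e-01, -9.85250888e-02,
        -5.45190544e-01],
       [-6.54111963e-04,  2.50358611e-01, -9.68152952e-01,
         3.84484905e-01],
       [ 0.00000000e+00,  0.00000000e+00,  0.00000000e+00,
         1.00000000e+00]])}
0.15 0.0188 [[ 9.17601912e-01  3.97500515e-01 -2.68653817e-04]
 [ 3.97500593e-01 -9.17601505e-01  8.69441693e-04]
 [ 9.90863733e-05 -9.04591412e-04 -9.99999586e-01]] 0.09084705396185488
```

View pics/scene0.png

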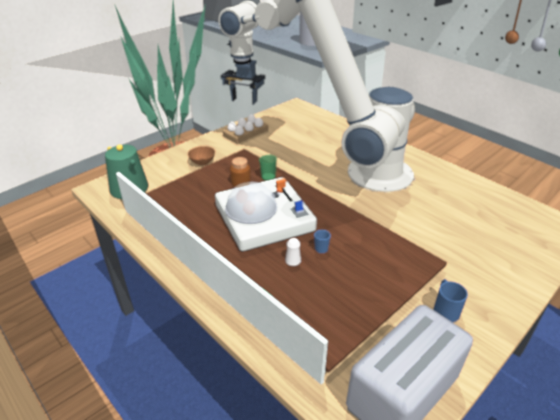

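View pics/top0.png

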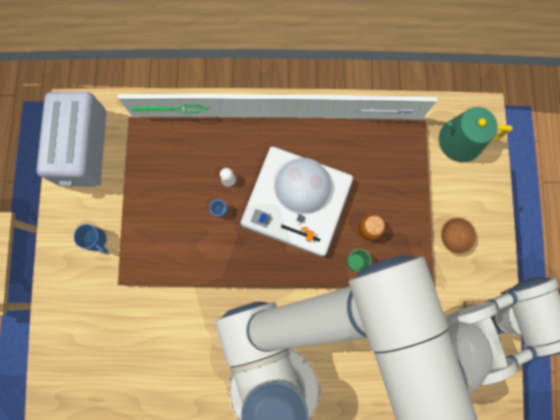

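View pics/wrist0.png

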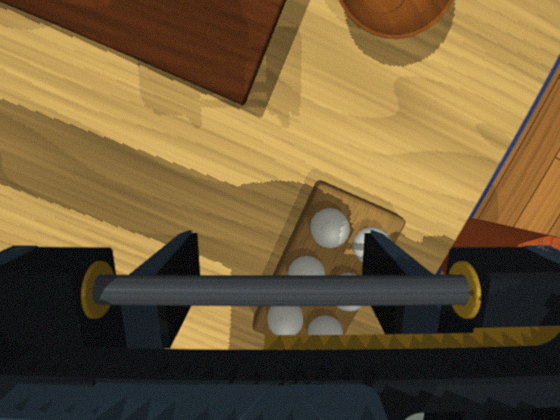

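The scene shows the cooker mid-shelf. In the top view its orange slide is at about (311,234), the toggle at about (263,217), the green cup at (359,261) and the jar at (373,227). Next I'll enlarge the cooker and measure it.

```bash
cat > h.py <<'E'
import numpy as np, cv2
from rig import arm
def ray(cal,px):
    K=cal["intrinsics"];d=np.array([cal["k1"],0,0,0,0.])
    u=cv2.undistortPoints(np.array(px,float).reshape(-1,1,2),K,d,None,None,None,(3,50,1e-10)) if 0 else cv2.undistortPoints(np.array(px,float).reshape(-1,1,2),K,d)
    u=u.reshape(-1,2);T=cal["cam_to_world"]
    return T[:3,3],np.c_[u,np.ones(len(u))]@T[:3,:3].T
def plane(cal,px,z):
    o,d=ray(cal,px);return o+d*((z-o[2])/d[:,2])[:,None]
def proj(cal,P):
    T=np.linalg.inv(cal["cam_to_world"]);r,_=cv2.Rodrigues(T[:3,:3])
    return cv2.projectPoints(np.array(P,float).reshape(-1,1,3),r,T[:3,3],cal["intrinsics"],np.array([cal["k1"],0,0,0,0.]))[0].reshape(-1,2)
E
python3 - <<'E'
from h import *
im=cv2.imread("pics/top0.png")
c=im[135:280,200:400]
cv2.imwrite("pics/top0c.png",cv2.resize(c,None,fx=4,fy=4,interpolation=cv2.INTER_CUBIC))
im=cv2.imread("pics/scene0.png")
c=im[145:275,200:345]
cv2.imwrite("pics/scene0c.png",cv2.resize(c,None,fx=4.5,fy=4.5,interpolation=cv2.INTER_CUBIC))
E
```

```text
(no output)
```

View pics/top0c.png

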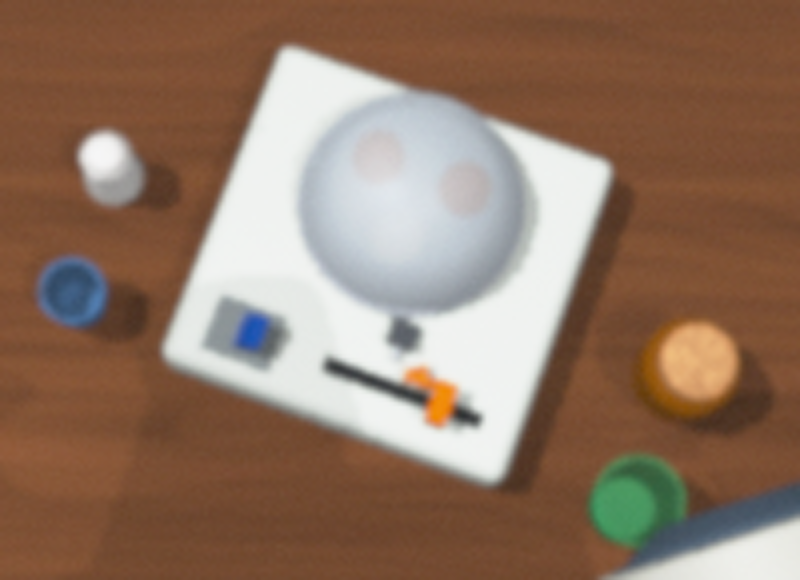

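View pics/scene0c.png

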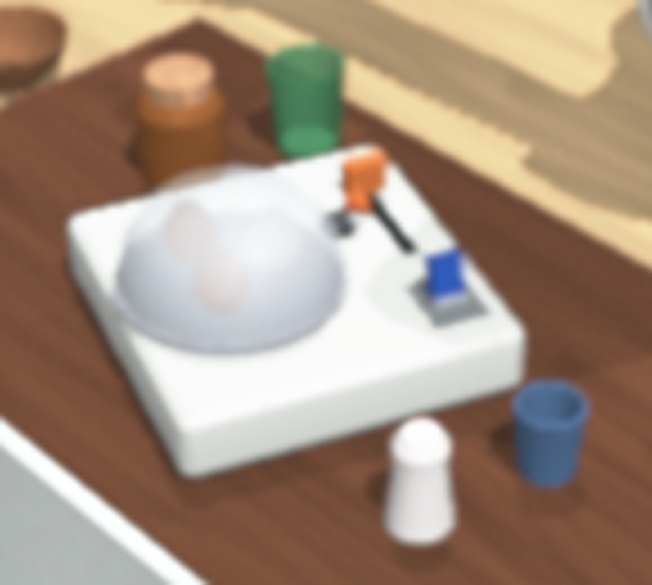

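```bash
python3 - <<'E'
from h import *
cal=arm.get_calibration("top"); im=cv2.imread("pics/top0.png")
cr=np.array([(287,47),(610,163),(497,480),(168,355)])/4+[200,135]
P=plane(cal,cr,0.10); print(P.round(4)); 
for i in range(4): e=P[(i+1)%4]-P[i]; print(np.linalg.norm(e).round(4),np.degrees(np.arctan2(e[1],e[0])).round(2))
def cen(im,lo,hi,roi):
    h=cv2.cvtColor(im,cv2.COLOR_BGR2HSV);m=cv2.inRange(h,lo,hi);k=np.zeros_like(m);x0,y0,x1,y1=roi;k[y0:y1,x0:x1]=m[y0:y1,x0:x1]
    M=cv2.moments(k,True);return M["m10"]/M["m00"],M["m01"]/M["m00"],M["m00"]
print("orange",o:=cen(im,(5,180,150),(18,255,255),(285,220,330,250)),plane(cal,o[:2],.125))
print("blue",o:=cen(im,(105,150,80),(130,255,255),(245,200,280,235)),plane(cal,o[:2],.12))
for n,p,z in (("cup",(640,500),.125),("jar",(698,362),.14),("egg",(73,292),.1),("salt",(105,155),.124)): print(n,plane(cal,[(p[0]/4+200,p[1]/4+135)],z))
E
```

```text
[[ 0.7608  0.0184  0.1   ]
 [ 0.6693 -0.2358  0.1   ]
 [ 0.4206 -0.1453  0.1   ]
 [ 0.514   0.1069  0.1   ]]
0.2702 -109.78
0.2647 160.01
0.269 69.69
0.2622 -19.73
orange (308.74074074074076, 233.92592592592592, 54.0) [[ 0.48159648 -0.09648997  0.125     ]]
blue (262.6756756756757, 217.6216216216216, 37.0) [[0.53061978 0.04315788 0.12      ]]
cup [[ 0.40433837 -0.25025873  0.125     ]]
jar [[ 0.50693441 -0.29341751  0.14      ]]
egg [[0.56228992 0.18157079 0.1       ]]
salt [[0.66558783 0.15750241 0.124     ]]
```

```bash
cat >> h.py <<'E'
def Rz(a):
    a=np.radians(a);return np.array([[np.cos(a),-np.sin(a),0],[np.sin(a),np.cos(a),0],[0,0,1]])
def tool(a):
    R=Rz(a);return np.c_[R[:,0],-R[:,1],-R[:,2]]
E
python3 - <<'E'
from h import *
c=np.array([.591,-.064,.04]);a=-20
p=c+Rz(a)@[-.15,-.01,.22]
print(arm.solve_ik(p,tool(a)))
arm.move_to(p,tool(a))
cal=arm.get_calibration("wrist");im=arm.snapshot("wrist")
np.savez("w1.npz",**cal);cv2.imwrite("pics/w1.png",im[:,:,::-1])
im=arm.snapshot("top");cv2.imwrite("pics/top1.png",im[:,:,::-1])
print(arm.current_t(),arm.current_ee_pos(),p,arm.current_force())
E
```

```text
[-1.04913165e+01  1.09445143e+01  9.68759395e+01 -2.54444375e-14
  7.21795463e+01  9.95086835e+01]
2.3583 [ 0.44679648 -0.02260393  0.25994612] [ 0.44662591 -0.0220939   0.26      ] [ 0.88326685  0.02467717 -0.20357344]
```

View pics/w1.png

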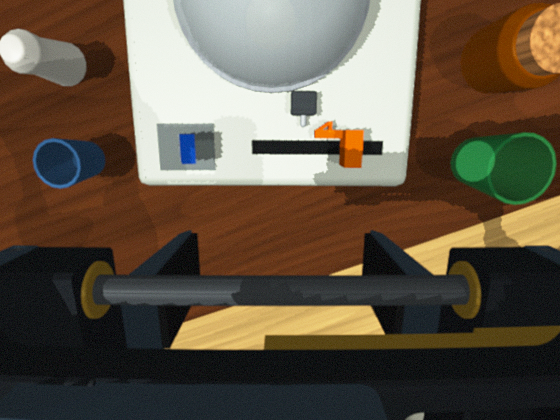

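Wrist view: knob at about (351,148) with its tooth at (327,129), pin tip at (305,121), slot from x=252 to 382 at row 147, toggle at (187,148). The deck's near edge is at row 185, with its side edges at columns 140 and 408.

```bash
python3 - <<'E'
from h import *
cal=dict(np.load("w1.npz"));im=cv2.imread("pics/w1.png")
g=im.astype(int)
h=cv2.cvtColor(im,cv2.COLOR_BGR2HSV)
w=((h[:,:,1]<60)&(h[:,:,2]>110))
L=[];R=[];N=[]
for r in range(20,165,5):
    row=w[r]; xs=np.where(row[110:440])[0]+110
    # edge nearest
    L.append((xs[xs>115][0]-.5,r)); R.append((xs[xs<440][-1]+.5,r))
for c in range(160,390,5):
    ys=np.where(w[150:215,c])[0]+150
    N.append((c,ys[-1]+.5))
def line(px):
    P=plane(cal,px,.10)[:,:2];vx,vy,x,y=cv2.fitLine(P.astype(np.float32),cv2.DIST_HUBER,0,1e-4,1e-4).ravel()
    res=np.abs((P-[x,y])@[-vy,vx]); return np.array([x,y]),np.array([vx,vy]),res.max()
for n,px in zip("LRN",(L,R,N)):
    p,d,r=line(px);print(n,p,np.degrees(np.arctan2(d[1],d[0]))%180,r)
pl,dl,_=line(L);pr,dr,_=line(R);pn,dn,_=line(N)
a=-20
if 1:
    angs=[np.degrees(np.arctan2(d[1],d[0]))%180 for d in(dl,dr,dn)]
    a=np.mean([angs[0]-180,angs[1]-180,angs[2]-90]);print("yaw",a)
Rm=Rz(a)[:2,:2]
yl=(Rm.T@pl)[1];yr=(Rm.T@pr)[1];xn=(Rm.T@pn)[0]
print("width",yl-yr); c=Rm@[xn+.135,(yl+yr)/2];print("centre",c)
def show(n,px,z):
    q=plane(cal,[px],z)[0][:2];print(n,(Rm.T@(q-c)*1000).round(1))
def cnt(lo,hi,roi):
    m=cv2.inRange(h,lo,hi);k=np.zeros_like(m);x0,y0,x1,y1=roi;k[y0:y1,x0:x1]=m[y0:y1,x0:x1];return k
k=cnt((3,150,60),(20,255,255),(335,110,375,180));x,y,ww,hh=cv2.boundingRect(k);print("knob",x,y,ww,hh)
show("knob TL z129",(x,y),.129);show("knob BR",(x+ww,y+hh),.129)
k=cnt((105,150,60),(130,255,255),(160,115,230,180));x,y,ww,hh=cv2.boundingRect(k);print("tog",x,y,ww,hh)
for p in((x,y),(x+ww,y+hh)): show("tog z134",p,.134)
dark=(h[:,:,2]<60)&(h[:,:,1]<120);rows=dark[140:156,240:400];xs=np.where(rows.any(0))[0]+240;ys=np.where(rows[:, :60].any(1))[0]+140
print("slot",xs[0],xs[-1],ys[0],ys[-1]);show("slotL",(xs[0],147),.1);show("slotR",(xs[-1]+1,147),.1);show("slotc",(290,(ys[0]+ys[-1]+1)/2),.1)
show("pin tip",(305,123),.107)
np.savez("pose.npz",c=c,a=a)
v=cv2.resize(im[90:200,120:430],None,fx=2.5,fy=2.5,interpolation=cv2.INTER_CUBIC);cv2.imwrite("pics/w1c.png",v)
E
```

```text
L [0.5976556  0.07669536] 159.61327 0.0004656459248498952
R [ 0.5153222 -0.1837582] 159.64273 0.0006450370926986279
N [ 0.46612015 -0.01596917] 69.76898 0.0009446339412045571
yaw -20.325006
width 0.27283513208556043
centre [ 0.59138283 -0.0664564 ]
knob 335 130 29 38
knob TL z129 [-80.7 -57.5]
knob BR [-114.5  -85.8]
tog 180 134 16 30
tog z134 [-84.4  80.3]
tog z134 [-110.9   67.5]
slot 253 381 141 153
slotL [-97.4  18.5]
slotR [ -96.7 -109.9]
slotc [-97.8 -18.2]
pin tip [-74.3 -32.1]
```

View pics/w1c.png

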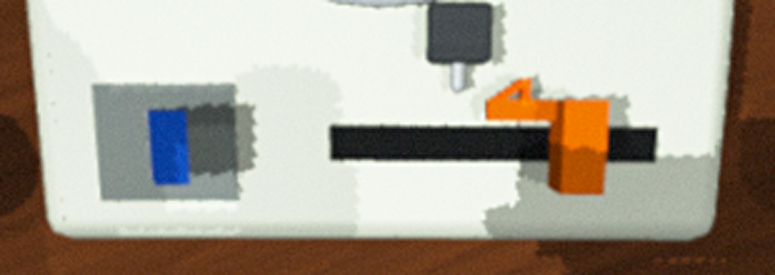

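Slot and knob put x about 2.6 mm nearer, which the rounded deck edge explains, so I correct for it. Then I close the gripper, go down behind the knob and push while watching the force.

```bash
cat >> h.py <<'E'
def load():
    d=np.load("pose.npz");a=float(d["a"]);R=Rz(a);c=np.r_[d["c"],.04]+R@[-.0026,0,0]
    return c,R,tool(a)
def fc(R): return R.T@arm.current_force()
E
python3 - <<'E'
from h import *
c,R,T=load(); W=lambda x,y,z:c+R@np.array([x,y,z])/1000
arm.move_to(W(-97,-108,150),T)
arm.grip(0.0); print("width",arm.current_width(),arm.current_t())
arm.move_l(W(-97,-108,68),feed=.1)
f0=fc(R);print("f0",f0.round(2),arm.current_t())
im=arm.snapshot("scene");cv2.imwrite("pics/s2.png",cv2.resize(im[145:275,200:345,::-1],None,fx=4.5,fy=4.5,interpolation=cv2.INTER_CUBIC))
cal=arm.get_calibration("wrist");im=arm.snapshot("wrist");cv2.imwrite("pics/w2.png",im[:,:,::-1])
E
```

```text
width 0.0003198021884993198 4.3167
f0 [ 0.39  0.   -0.05] 5.2833
```

View pics/s2.png

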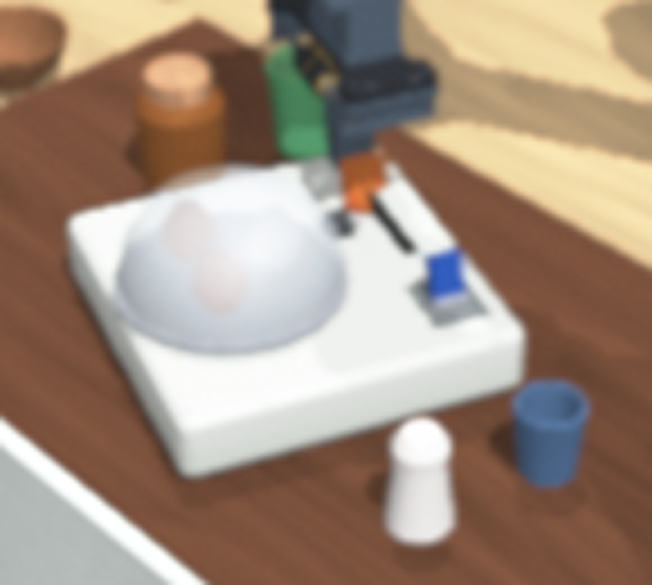

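View pics/w2.png

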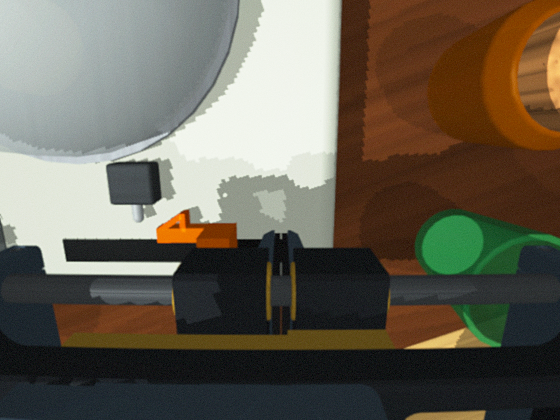

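The fingertips sit behind the knob's -y face (gap around columns 238–262), the force reads zero and the cup is clear. Now the push.

```bash
python3 - <<'E'
from h import *
c,R,T=load(); W=lambda x,y,z:c+R@np.array([x,y,z])/1000
f0=fc(R); first=None; y=-108
while y<-20:
    y+=4 if y<-50 else 2
    arm.move_l(W(-97,y,68),feed=.08)
    f=fc(R)-f0; ya=(R.T@(arm.current_ee_pos()-c))[1]*1000
    print(y,ya.round(1),f.round(1),arm.current_t())
    if np.linalg.norm(f)>12: break
im=arm.snapshot("wrist");cv2.imwrite("pics/w3.png",im[:,:,::-1])
E
```

```text
-104 -103.7 [ 0.3 -1.   0.5] 5.6333
-100 -99.8 [-1.  -0.4  0.8] 5.8833
-96 -95.8 [-0.4 -1.1 -0.3] 6.1333
-92 -91.9 [ 0.2 -2.6 -0.9] 6.3833
-88 -87.8 [-0.5 -2.8 -0.9] 6.6333
-84 -83.9 [-0.9 -3.4 -0.3] 6.8833
-80 -79.9 [-0.9 -3.4 -1. ] 7.1333
-76 -76.0 [-0.7 -4.7 -0.6] 7.3833
-72 -72.2 [-0.3 -4.6  0.4] 7.6333
-68 -68.1 [-1.2 -3.   1.4] 7.8833
-64 -63.8 [-1.1 -2.3 -0.5] 8.1333
-60 -60.0 [-1.2 -3.8  0.9] 8.3833
-56 -56.0 [-1.7 -5.5  0.7] 8.6333
-52 -52.1 [-2.7 -4.7  0.8] 8.8833
-48 -48.1 [-2.6 -6.   1. ] 9.1333
-46 -46.2 [-3.  -4.5  1.3] 9.3833
-44 -44.1 [-2.4 -5.3  2. ] 9.6333
-42 -42.1 [-2.1 -5.3  1.7] 9.8833
-40 -40.1 [-3.  -6.   0.4] 10.1333
-38 -38.1 [-2.8 -4.9  1.9] 10.3833
-36 -36.1 [-3.  -6.4  2.2] 10.6333
-34 -34.1 [-2.7 -6.5  2.3] 10.8833
-32 -33.0 [ -3.6 -14.8   3.1] 11.1333
```

View pics/w3.png

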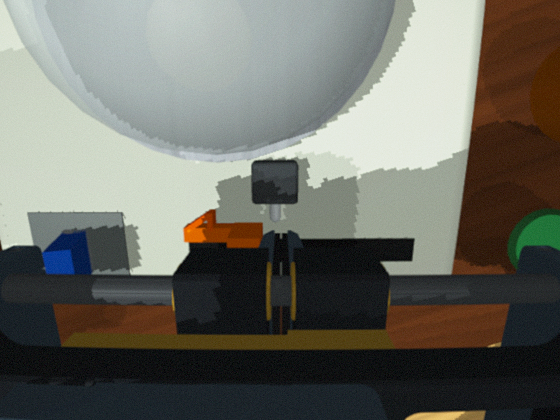

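Contact began at about y=-94 and the hard stop came at -33, so a stroke of about 60 mm. Now I release it and look.

```bash
python3 - <<'E'
from h import *
c,R,T=load(); W=lambda x,y,z:c+R@np.array([x,y,z])/1000
arm.move_l(W(-97,-90,68),feed=.3)
arm.sleep(.4); print(fc(R))
arm.move_l(W(-97,-90,150),feed=.2)
arm.move_to(W(-150,-10,220),T)
np.savez("w4.npz",**arm.get_calibration("wrist"));im=arm.snapshot("wrist");cv2.imwrite("pics/w4.png",im[:,:,::-1])
print(arm.current_t(),fc(R))
E
```

```text
[-0.20044142 -0.01832834  0.43966509]
13.0833 [-0.10057876  0.02570447 -0.26107412]
```

View pics/w4.png

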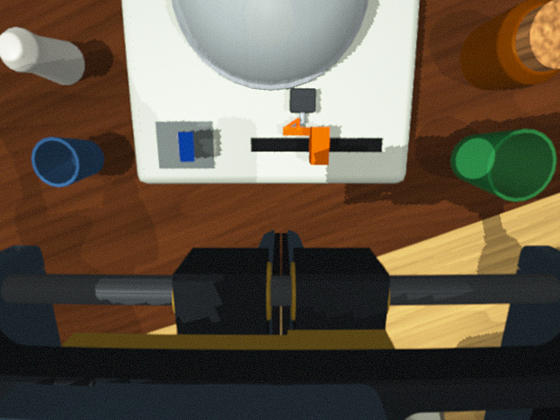

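The knob's right edge moved from column 364 to 330 (about 30 mm), and its tooth is caught at the pin at (303,124). The slide is latched. Now the toggle.

```bash
python3 - <<'E'
from h import *
c,R,T=load(); W=lambda x,y,z:c+R@np.array([x,y,z])/1000
arm.move_to(W(-95,32,150),T)
arm.move_l(W(-95,32,78),feed=.15)
f0=fc(R); y=32
while y<90:
    y+=4 if y<64 else 2
    arm.move_l(W(-95,y,78),feed=.08)
    f=fc(R)-f0; ya=(R.T@(arm.current_ee_pos()-c))[1]*1000
    print(y,ya.round(1),f.round(1),arm.current_t())
    if np.linalg.norm(f)>15: break
im=arm.snapshot("wrist");cv2.imwrite("pics/w5.png",im[:,:,::-1])
E
```

```text
36 36.3 [-0.2  0.5  0.1] 14.4417
40 40.3 [1.1 1.1 0.7] 14.6917
44 44.2 [-0.5  0.4  1.5] 14.9417
48 48.2 [ 0.9 -0.3  1.1] 15.1917
52 52.2 [1.2 0.1 0.5] 15.4417
56 56.2 [0.8 0.2 0.2] 15.6917
60 60.2 [-0.3  0.7  1.1] 15.9417
64 64.3 [ 1.3  0.7 -0.3] 16.1917
66 66.1 [-0.3  0.   0.5] 16.4417
68 68.1 [ 0.5 -0.1  0.5] 16.6917
70 70.1 [1.1 0.5 0.6] 16.9417
72 72.1 [1.4 0.6 0. ] 17.1917
74 74.1 [ 0.3 -0.8  1.7] 17.4417
76 76.1 [-0.  -0.4  1.8] 17.6917
78 78.2 [ 0.4 -1.5  0.5] 17.9417
80 79.5 [ 0.8 -6.4  0.8] 18.1917
82 79.9 [  3.  -21.8   4.6] 18.4417
```

View pics/w5.png

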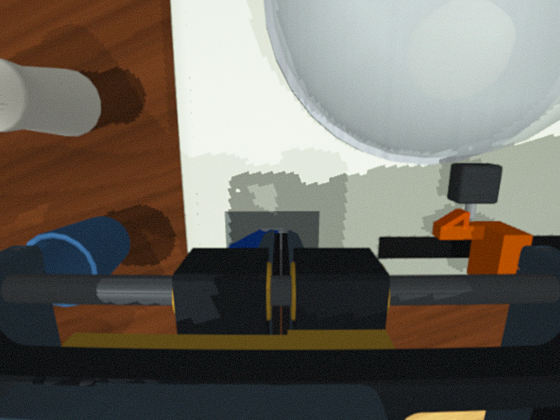

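A stop at about y=80 with 22 N, and the blue bat shows at about (245,240), left of the fingers. I back off and check.

```bash
python3 - <<'E'
from h import *
c,R,T=load(); W=lambda x,y,z:c+R@np.array([x,y,z])/1000
arm.move_l(W(-95,45,78),feed=.15)
arm.move_l(W(-95,45,150),feed=.2)
arm.move_to(W(-150,-10,220),T)
im=arm.snapshot("wrist");cv2.imwrite("pics/w6.png",im[:,:,::-1])
s=arm.snapshot("scene");a=cv2.resize(s[145:275,200:345,::-1],None,fx=3,fy=3,interpolation=cv2.INTER_CUBIC)
b=cv2.resize(im[90:200,120:430,::-1],(435,154*1),interpolation=cv2.INTER_CUBIC)
cv2.imwrite("pics/c6.png",np.vstack([a,b]))
print(arm.current_t(),fc(R))
E
```

```text
20.0 [-0.15706682 -0.033158   -0.00508574]
```

View pics/w6.png

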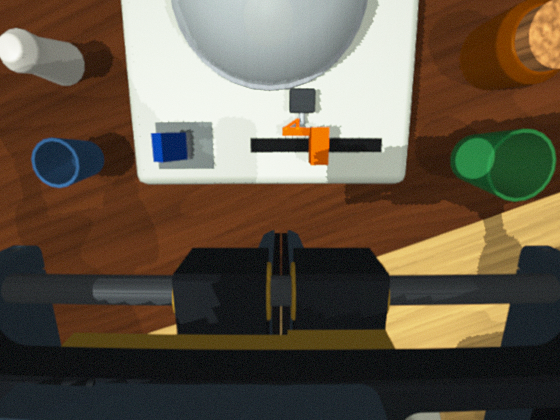

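View pics/c6.png

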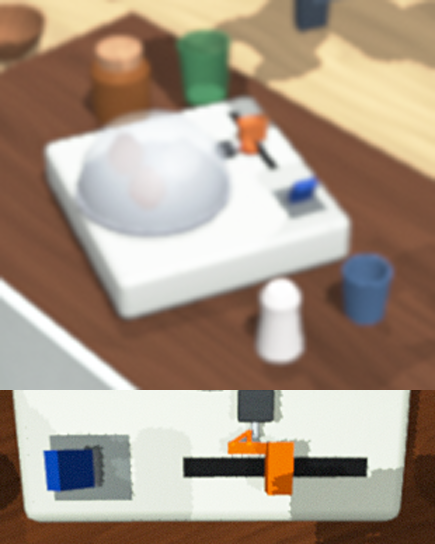

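The toggle now leans to +y (bat spanning columns 151–187), and the slide is still latched. One quick numeric check of the angle before handing in.

```bash
python3 - <<'E'
from h import *
c,R,T=load();cal=arm.get_calibration("wrist")
im=cv2.imread("pics/w6.png");h=cv2.cvtColor(im,cv2.COLOR_BGR2HSV)
m=cv2.inRange(h,(105,150,50),(130,255,255))[110:180,140:230];print(cv2.boundingRect(m))
for th in (.6,.7,.8,.9):
    l=th-.45;u=np.array([np.sin(l),np.cos(l)]);n=np.array([u[1],-u[0]])
    P=[c+R@np.array([-95,*(np.array([85,62])+36*u+s*6*n)])/1000 for s in(1,-1)]
    print(th,proj(cal,P).round(1).tolist())
P=[c+R@np.array([-95,-83+30+s,89])/1000 for s in (0,)];print("latched knob edge",proj(cal,P))
E
```

```text
(12, 23, 35, 29)
0.6 [[160.7, 147.8], [173.3, 147.8]]
0.7 [[157.4, 147.7], [169.2, 147.8]]
0.8 [[154.5, 147.6], [165.4, 147.8]]
0.9 [[151.9, 147.6], [161.7, 147.8]]
latched knob edge [[328.5314113  146.66729178]]
```

```bash
python3 -c "
from rig import arm
print(arm.current_t());arm.sign_off()"
```

```text
20.0
the job is handed in; nothing more can be done
```

The egg cooker is set as asked: the slide was pushed, released and latched first, then the toggle was switched on. I handed the job in at 20 s of the 48 s allowed.

- **Slide:** I pushed it with closed fingertips for about 60 mm to its hard stop (about 15 N) and let it go. The wrist picture shows it caught at the pin: the knob edge is at column 330, and 328.5 is expected for 30 mm.
- **Toggle:** I pushed it to +y until it met its stop, with a peak of about 22 N. The bat's edge is at column 152, which matches 0.90 rad (151.9 expected).
- **Tableware and arm:** The shelf items are where they were in the last pictures. I did not look again at the mug on the table. The arm was clear, with zero force, at hand-in.
- **What disagreed:**
  - The cooker's deck measured 273 mm wide instead of 280, probably because its edges are rounded. I corrected the position by 2.6 mm from the knob and found contact by force.
  - The force during the toggle's travel read lower than the stated 2–4 N.

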